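# Unlock the hostel's games chest with the key that fits

### The arm

A 7-joint arm with a two-finger parallel gripper is mounted at the origin on the work surface. World frame = base frame: x ahead of the robot, y to its left, z up, the work surface at z = 0. Lengths are in m, angles in degrees, forces in N, time in s.
With the tool pointing down it reaches from about 0.4 to 0.85 m from the base axis. Payload 6.9 kg.
Tool frame: the origin (TCP) lies between the finger pads; the fingertips stand robot.tips_ahead ahead of it and the grasp point (between the pads) lies 3 mm ahead of it (robot.tips_ahead is the distance from the TCP to the fingertips, in m); z points along the fingers, y is the direction in which the jaws open and shut (so a half turn about z gives the same grasp; the last joint's range is limited). The gripper opens to 85 mm and grips with 20 to 120 N. Pads are 22 mm wide; open, the fingers measure 114 mm over their backs; the gripper's body (76 mm by 85 mm) begins 54 mm behind the grasp point. The pads swing forward as they close: fully open they stand 13 mm farther back than shut.
Start: joints at [-69.7, 29.078, -13.613, 85.955, 7.202, 65.827, -8.869], TCP at [0.154, 0.606, 0.253] pointing down, gripper open.
Joint ranges: [-176.47, 176.47], [-13.61, 117.27], [-81.72, 77.17], [0.22, 143.17], [-87.28, 267.28], [10, 112.55], [-165.47, 165.47]. Speed limits (degrees/s): [136.94, 136.94, 180, 180, 180, 180, 180].

### API

Orientations are given as a 3x3 rotation matrix whose columns are the frame's x, y, z axes.
In Python, from bench import robot, cams, order gives the robot as it stands.
- The arm moves only by the tool step_arm, never from a script. Its argument "increments" is a list of rows, each an object with "grip": the finger opening in mm, from 0 to 85.4; "dp": the shift along the tool's x, y, z in units of 40 mm (1.0 is 40 mm), a list of three; "twist": the turn about the tool's z in units of 6 degrees (1.0 is 6 degrees). A call has 1 to 20 rows; each row is the pose to reach, as a shift and turn from the pose measured when the call began, along the tool's axes at that moment; what a row does not reach only later rows make up. A row lasts 1/10 s, in which the tool goes at most 50 mm and 8.59 degrees, less where a joint would pass 70% of its speed; a pose out of reach is approached as far as the arm can. A call with a gripper value outside its range is refused whole. The fingers move at their own pace and stop on an object; the grip force is fixed at half the most. Time passes only in rows, so rows that repeat a pose let the fingers close. It gives the time, the measured TCP pose, the force and the opening at its end, in the units of the state.
- robot.observe(): the state, without advancing time (a new reading comes with each control period).
- cams.read_camera(name): name is "scene" or "top" or "wrist"; returns a dict with "image" (480x640x3 uint8, red, green, blue), "z_map" (480x640 float32, m along the optical axis (not along the pixel's ray), 0 where there is no reading), "fx", "fy", "cx", "cy" (pixels), "R" (3x3) and "t" (3): a world point X has camera coordinates R X + t. Camera axes: x right, y down, z forward; pixel columns grow to the right and rows downward; lengths in m; the calibration is good to about 2 mm. A picture is of the moment at which its call begins.
- order.finish_job(): hands the job in, once; it reports no verdict.
Trained networks look in the newest picture that a camera, given by its name, has taken for a name from the list of things; names that differ only in an ending like _2 or _b are one class to them, and where a whole thing is asked for, a point or a joint stands for the part that bears it (a point fixed in the world has none). Each returns a list of dicts, best first, with "p" (0 to 1); they miss things now and then, are a little off and sometimes report something else, mostly with a low value. They report only what shows in the picture. A call takes as long as a camera call. They do not tell look-alikes from the thing itself.
- cams.recognise(camera, target): "location" ([row, column] as shares, 0 to 1, of the picture: columns of its width, rows of its height, amid what is visible of it).
- cams.spot_point(camera, target): "location" ([row, column] as shares, 0 to 1, of the picture: columns of its width, rows of its height: a listed point, or the origin of a listed thing).
The state is a dict: "clock": time; "q": joint angles; "dq": joint speeds; "joint_efforts": joint torques, N m; "tool_pos": TCP position; "orientation": TCP orientation; "contact_force": force on the tool from outside, world axes, zero at the start; "ft_torque": the same for the moment, N m; "grip_width": finger opening in m.
Only numpy, scipy, OpenCV 4.12 (cv2) and the standard library are available. Lean on these libraries where they do the work, as an engineer would, in place of code of your own. Each camera call takes 0.05 s, during which the arm holds its last target.

### The job

The common-room games chest is locked, and three big keys hang in the wooden rack. Find the one key that fits the slot in the steel lock plate and can turn it, push it fully home, turn it clockwise (seen from above) until the lock stops, and leave that key standing in the lock. Do not shift the mug.

Things in the scene. Friction and masses are not known exactly. Their poses are not given: they have to be found in the camera images.
- flat_key_grip (a point): Flat key, upright, hung by its collar on the rack's two rails. Dark wooden head: tab 36 mm along x, 14 along y, 45 tall. Below it a steel collar (disc 50 mm across, 6 thick), then a steel blade 30 mm along x, 9 along y, 40 long. Point: head centre, 22.5 mm below its top, 28.5 above the collar's underside, 68.5 above the blade's tip. z up. About 0.14 kg. A half turn about z is the same.
- cross_key_grip (a point): Cross key, hung in the rack like the flat key; same heights, collar, point and z axis. Head: a cross of two tabs 36 x 14 mm along x and y. Shank: a cross of two blades 30 x 9 mm along x and y.
- round_key_grip (a point): Round key, hung in the rack like the flat key; same heights, collar, point and z axis. Head: a round knob 34 mm across. Shank: a round pin 12 mm across.
- keyhole (a point): Slot centre, at the upper face of the steel lock plate (84 x 84 x 14 mm) on the chest's lid, 104 mm above the table. The plate turns about the vertical here; its latch tongue sticks out along -x. The slot goes through into the hollow chest: 40 mm along x, 17 along y, rim bevelled 4 mm wider all round. z up; axes turn with the plate. A key is home when its collar lies flat on the plate.
- lock (a joint): Angle of the lock plate, rad, growing clockwise seen from above: 0 locked, 1.05 (60 degrees) the stop, unlocked. Starts at 0 to 0.12, turns stiffly (about 0.1 N m), stays where left. A blade turns up to about 15 degrees in the loose slot before the plate follows.
- mug_mid (a point): White mug, 80 mm across and 95 mm tall, with a handle, standing on the table; this point is on its axis, 47 mm up. A bystander.
Mind the look-alikes: they are no part of the job. What is shaped like the part that bears flat_key_grip but red, turquoise or yellow is not meant.

How it is judged (in metres and radians):
On the way, in this order (a step that is already met when the one before it is completed fails the run):
1. the flat key is fully home in the slot (horizontal distance between flat_key_grip and keyhole below 0.015 m and z of flat_key_grip in the frame of keyhole below 0.036 m), for 0.1 s.
2. the lock has been turned clockwise to its stop (value of joint lock above 0.8 rad), for 0.1 s.
At the end, for the whole second after the job is handed in: The lock is turned at least 0.8 rad (of 1.05), and the flat key stands in its slot: head centre within 15 mm of the keyhole horizontally and less than 36 mm above the plate's face (28.5 when fully home), within 0.2 rad of upright, lock at rest, key released (all of step 1 and value of joint lock above 0.8 rad and angle between flat_key_grip's own z axis and vertical below 0.2 rad and velocity of joint lock between -0.05 and 0.05 rad/s); the robot touches nothing.
It fails at once if the mug is shifted by more than 30 mm (distance of mug_mid from where it was at the start of the episode above 0.03 m).
It also fails if it takes over 64 s, if anything falls off the work surface, if the arm or the gripper's body presses on something with over 40 N, if the wrist force passes 120 N, or if a joint passes its speed limit or range.

## Working session

There is one attempt and no reset: what is moved stays moved. The work goes in short steps, Python scripts to look and compute and a tool call to move; the robot and the scene stay as the last step left them, time stands still between calls to the robot, and variables do not carry over. Pictures are saved under pics/ and viewed, and the job is handed in when it is done.

Besides the shell and the picture viewer there is one more tool, called after "Call:" as name(argument=value, ...) on one line, values as JSON. step_arm: Moves the arm, as the interface text tells. Its arguments: {"type":"object","properties":{"increments":{"type":"array"}},"required":["increments"]}

```bash
ls; mkdir -p pics
python3 - <<'E'
from bench import robot,cams,order
import cv2,numpy as np
s=robot.observe();print({k:np.round(v,3).tolist() for k,v in s.items()}, robot.tips_ahead)
for n in ["scene","top","wrist"]:
    d=cams.read_camera(n);cv2.imwrite(f"pics/{n}0.png",d["image"][:,:,::-1]);np.savez(f"{n}0.npz",**d)
    print(n,d["fx"],np.round(d["R"],3).tolist(),np.round(d["t"],3))
    for t in ["flat_key_grip","cross_key_grip","round_key_grip","keyhole","mug_mid"]:
        print(t,[(round(x["p"],2),np.round(np.array(x["location"])*[480,640]).tolist()) for x in cams.spot_point(n,t)])
E
```

```text
pics
{'clock': 0.0, 'q': [-69.7, 29.127, -13.609, 86.009, 7.204, 65.827, -8.869], 'dq': [-0.001, 0.014, 0.06, -0.037, 0.008, -0.018, -0.013], 'joint_efforts': [-0.0, -62.061, -2.187, -24.966, 0.013, 0.012, -0.0], 'tool_pos': [0.154, 0.605, 0.252], 'orientation': [[-0.969, 0.246, -0.0], [0.246, 0.969, -0.002], [-0.0, -0.002, -1.0]], 'contact_force': [-0.006, 0.73, 0.287], 'ft_torque': [0.009, 0.01, 0.001], 'grip_width': 0.085} 0.022
scene 478.3275571084736 [[-0.731, 0.682, -0.01], [0.561, 0.593, -0.577], [-0.387, -0.428, -0.817]] [ 0.449 -0.294  1.127]
flat_key_grip [(0.96, [306.0, 339.0]), (0.86, [351.0, 367.0]), (0.72, [298.0, 427.0]), (0.57, [269.0, 472.0]), (0.56, [390.0, 408.0])]
cross_key_grip [(0.74, [343.0, 475.0])]
round_key_grip [(0.58, [253.0, 387.0]), (0.24, [342.0, 475.0])]
keyhole [(0.56, [146.0, 265.0])]
mug_mid [(0.81, [305.0, 233.0])]
top 532.4909679443701 [[-0.019, -1.0, 0.015], [-0.999, 0.019, -0.031], [0.031, -0.016, -0.999]] [0.024 0.608 1.113]
flat_key_grip [(0.9, [315.0, 218.0]), (0.85, [208.0, 270.0]), (0.77, [198.0, 181.0]), (0.71, [267.0, 218.0]), (0.55, [195.0, 228.0])]
cross_key_grip [(0.78, [258.0, 168.0])]
round_key_grip [(0.86, [263.0, 266.0])]
keyhole [(0.8, [272.0, 437.0])]
mug_mid [(0.81, [151.0, 326.0])]
wrist 385.6568039341339 [[0.246, 0.969, -0.001], [0.929, -0.235, 0.285], [0.276, -0.071, -0.959]] [-0.624 -0.037  0.381]
flat_key_grip []
cross_key_grip []
round_key_grip []
keyhole []
mug_mid []
```

View pics/top0.png

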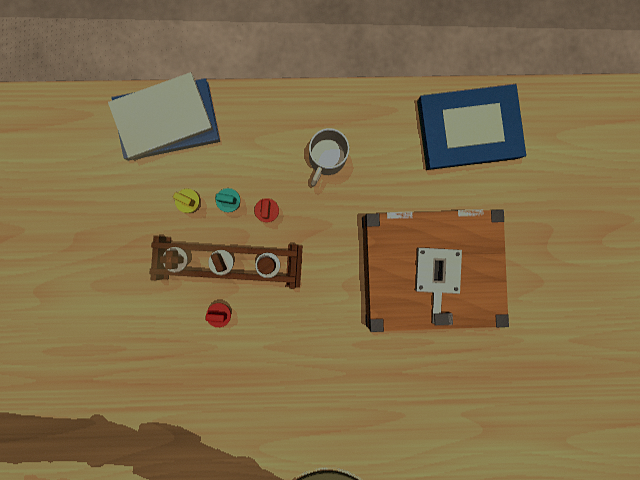

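View pics/scene0.png

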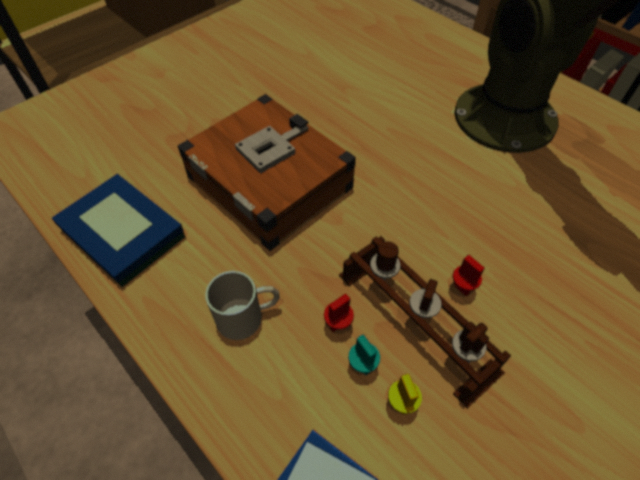

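Candidates for the flat key in the top image, given as (col,row):
- Yellow look-alike at (187,201), turquoise at (228,200), red at (267,210) and red at (218,315), all lying outside the rack.
- In the rack: cross key at (174,259), single dark wooden tab at (220,262), round knob at (267,265).

I choose the dark tab at (220,262), and will check it in a close crop and measure it.

```bash
cat > h.py <<'E'
import numpy as np,cv2
def world(d,u,v,z=None,Z=None):
    "pixel arrays -> world; z=depth, or intersect with plane height Z"
    R=np.array(d["R"]);t=np.array(d["t"])
    r=np.stack([(np.asarray(u,float)-d["cx"])/d["fx"],(np.asarray(v,float)-d["cy"])/d["fy"],np.ones(np.shape(u))],-1)
    if Z is not None:
        rw=r@R;c=-R.T@t
        return c+rw*((Z-c[2])/rw[...,2])[...,None]
    return (r*np.asarray(z)[...,None]-t)@R
E
python3 - <<'E'
import numpy as np,cv2
from h import *
d=dict(np.load("top0.npz"))
im=d["image"][:,:,::-1]
a=cv2.resize(im[225:305,150:310],None,fx=5,fy=5,interpolation=cv2.INTER_CUBIC)
b=cv2.resize(im[235:305,400:480],None,fx=5,fy=5,interpolation=cv2.INTER_CUBIC)
cv2.imwrite("pics/c1.png",a);cv2.imwrite("pics/c2.png",b)
v,u=np.mgrid[0:480,0:640]
W=world(d,u,v,z=d["z_map"]);np.save("W.npy",W)
np.set_printoptions(linewidth=250)
print((W[240:286:2,202:240:2,2]*1000).round().astype(int))
def rep(m,name):
    P=W[m][:,:2];p=np.c_[u[m],v[m]]
    c,(w,h),ang=cv2.minAreaRect((P*1000).astype(np.float32))
    print(name,m.sum(),P.mean(0).round(4),W[m][:,2].mean().round(4),"rect",np.round(c,1),round(w,1),round(h,1),round(ang,1))
box=lambda r0,r1,c0,c1:(v>=r0)&(v<r1)&(u>=c0)&(u<c1)
zk=W[245:280,205:236,2].max();print(zk)
rep(box(245,280,205,236)&(W[...,2]>zk-.012),"flat head")
print((W[250:294:2,412:468:3,2]*1000).round().astype(int))
E
```

```text
[[   2   -2    5    1   -3    1   -1    0    4   -4    0    1    1   -3    0   -3    0   -1   -1]
 [  -2    1    2   -2   -5   -2   -1   -2   -1    2   -3    2    3    3    2    2    2    2    2]
 [   0   -1   -2    0   -1   -4    1    4   -3    1   -1    2    2    1    4    3   -1   -4    1]
 [  71   69   69   73   68   70   72   71   73   69   73   71   69   72   65    1    3   -2   -1]
 [  68   70   72   67   70   72   71   70   70   69   69   71   71   68   70   67   72   69   71]
 [  68   67   71   67   70   69   70   78   74   77   74   77   68   71   69   69   71   72   71]
 [1131   -3    0    3   -1    0   75   77   76   76   75   78   76   75   70   68   69   69   69]
 [  -5   -1   -1    0   -1  117  120  119  108   84   77   73   76   73   75    3    2    2   -2]
 [   3    1    0    0   79  119  123  120  120   98   76   77   75   72   78   -2    3    1    0]
 [  -3   -2    3    1   76  121  124  120  122  106   84   77   77   73   74   75    0   -2   -2]
 [  -3   -2   -2   77   75  121  121  123  124  119   90   76   79   77   73   76   -1   -1   -4]
 [   4   -3   -1   78 
[... 2278 characters left out ...]
06 105 106 105 100 101  76  74  97 105 104 107 103  99 103  88  86]
 [ 90  86 104 103 107 100 106 100  75  74  97 103 102 103 107 103 105  90  87]
 [ 91  90 100 101 101 104 103 102  97  89  95 105 103 104 106 102 105  86  90]
 [ 89  86 105 104 104 106 105 100 107 101 100 102 105 103 107 101 104  89  90]
 [ 89  92 103 100 103 100 102 104 102 103 104 102 104 103 105 103  88  88  89]
 [ 89  90  99 102 102 106 103 101 104 103 106 104 103 103 105 105  91  88  88]
 [ 92  89 104 104 102 104 101 103 104 104 103 104 101 104 106 104  85  90  91]
 [ 88  93 104 104 104 103 103 100 101 104 106 104 104 103 101 104  87  90  87]
 [ 87  89  88  89  87  87  90  97  96  99  89 104 104 106 106 105  93  89  90]]
```

View pics/c1.png

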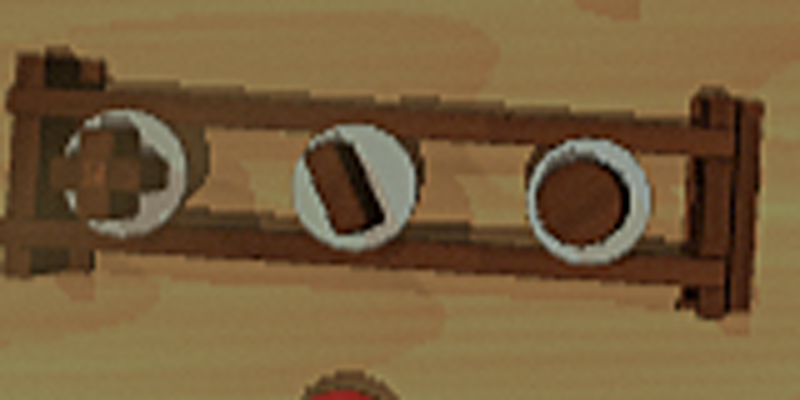

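View pics/c2.png

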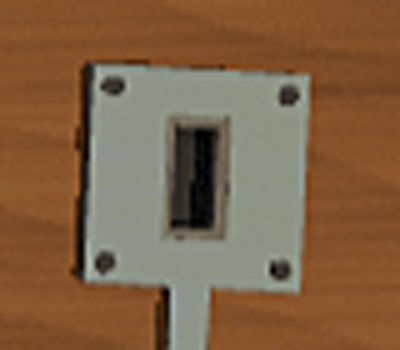

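The close crop shows a single rectangular dark wooden tab on the middle collar at crop (345,187), which is top (219,262): the flat key. Its neighbours are a cross and a round knob. The slot centre is at crop (197,178), which is top (439.5,270.5).

Run:
```python
import numpy as np,cv2
from h import *
d=dict(np.load("top0.npz"));W=np.load("W.npy")
v,u=np.mgrid[0:480,0:640]
box=lambda r0,r1,c0,c1:(v>=r0)&(v<r1)&(u>=c0)&(u<c1)
def rep(m,name,Z):
    P=world(d,u[m],v[m],Z=np.array(Z))[:,:2]
    c,(w,h),ang=cv2.minAreaRect((P*1000).astype(np.float32))
    C=np.cov(P.T);e,V=np.linalg.eigh(C);a=np.degrees(np.arctan2(V[1,1],V[0,1]))
    print(name,m.sum(),"mean",(P.mean(0)*1000).round(1),"rect",np.round(c,1),round(w,1),round(h,1),round(ang,1),"pca ang of long axis",round(a,1), "medz",np.median(W[m][:,2]).round(4))
Wz=W[...,2]
rep(box(245,282,205,236)&(Wz>.114)&(Wz<.2),"head top",.1195)
rep(box(245,282,202,240)&(Wz>.0725)&(Wz<.2),"collar",.0765)
pm=box(240,293,410,470)&(Wz>.0975)
pm=cv2.morphologyEx(pm.astype(np.uint8),cv2.MORPH_CLOSE,np.ones((3,3)))
pm[291:]=0
f=cv2.morphologyEx(pm,cv2.MORPH_OPEN,np.ones((15,15)))>0
rep(f,"plate",.104)
cn,_=cv2.findContours(f.astype(np.uint8),cv2.RETR_EXTERNAL,cv2.CHAIN_APPROX_SIMPLE)
rep(box(255,288,428,450)&(Wz<.0975),"slot hole",.100)
g=cv2.cvtColor(d["image"],cv2.COLOR_RGB2GRAY)
m=box(255,288,428,450)&(g<140)
rep(m,"dark slot",.102)
# mug, chest heights etc
print("chest lid z",np.median(Wz[220:240,380:500]), "mug",W[130:170,310:345].reshape(-1,3).max(0))
for n,(r0,r1,c0,c1) in dict(mug=(125,190,300,350),chest=(205,335,360,512),tongue=(292,326,428,455),red=(200,222,255,280),turq=(188,212,215,241)).items():
    m=box(r0,r1,c0,c1)&(Wz>.03)&(Wz<.3);P=W[m];print(n,P.min(0).round(3),P.max(0).round(3))
```

```text
head top 144 mean [560.9 204.2] rect [560.8 204. ] 35.6 14.6 22.3 pca ang of long axis -158.3 medz 0.1203
collar 514 mean [560.6 204.2] rect [561.8 202.5] 67.6 61.0 86.7 pca ang of long axis -149.9 medz 0.0774
plate 1470 mean [ 537.9 -219.9] rect [ 538.6 -220.3] 83.5 81.2 88.6 pca ang of long axis 87.4 medz 0.1033
slot hole 180 mean [ 536.4 -220.6] rect [ 536.4 -222.1] 40.8 23.0 4.5 pca ang of long axis 177.5 medz 0.0747
dark slot 340 mean [ 536.1 -221.6] rect [ 535.8 -221.6] 25.7 49.4 85.6 pca ang of long axis 176.1 medz 0.0967
chest lid z 0.08943339696249175 mug [0.8379102  0.03052673 1.1311351 ]
mug [ 0.712 -0.053  0.03 ] [0.819 0.026 0.1  ]
chest [ 0.419 -0.359  0.03 ] [ 0.655 -0.083  0.116]
tongue [ 0.428 -0.254  0.083] [ 0.494 -0.2    0.116]
red [0.641 0.091 0.041] [0.684 0.138 0.095]
turq [0.663 0.17  0.039] [0.711 0.217 0.096]
```

Call:
step_arm(increments=[{"grip":60,"dp":[-0.82,-0.48,0],"twist":-0.4},{"grip":60,"dp":[-1.64,-0.96,0],"twist":-0.8},{"grip":60,"dp":[-2.46,-1.44,0],"twist":-1.2},{"grip":60,"dp":[-3.28,-1.92,0],"twist":-1.6},{"grip":60,"dp":[-4.1,-2.4,0],"twist":-2.0},{"grip":60,"dp":[-4.92,-2.88,0],"twist":-2.4},{"grip":60,"dp":[-5.74,-3.36,0],"twist":-2.8},{"grip":60,"dp":[-6.56,-3.84,0],"twist":-3.2},{"grip":60,"dp":[-7.38,-4.32,0],"twist":-3.6},{"grip":60,"dp":[-8.2,-4.8,0],"twist":-4.0},{"grip":60,"dp":[-9.02,-5.28,0],"twist":-4.4},{"grip":60,"dp":[-9.84,-5.76,0],"twist":-4.8},{"grip":60,"dp":[-10.66,-6.24,0],"twist":-5.2},{"grip":60,"dp":[-11.5,-6.72,0],"twist":-5.6},{"grip":60,"dp":[-12.32,-7.21,0],"twist":-6.04},{"grip":60,"dp":[-12.32,-7.21,0],"twist":-6.04},{"grip":60,"dp":[-12.32,-7.21,0],"twist":-6.04},{"grip":60,"dp":[-12.32,-7.21,0],"twist":-6.04}])

```text
clock: 2.7
tool_pos: [0.5598, 0.2059, 0.2533]
orientation: [[-0.927, -0.375, -0.0], [-0.375, 0.927, 0.001], [0.0, 0.001, -1.0]]
contact_force: [-0.8, -0.3, -0.3]
grip_width: 0.06
```

Run:
```python
from bench import robot,cams
import cv2,numpy as np
from h import *
s=robot.observe();print(np.round(s["q"],1),s["tool_pos"])
d=cams.read_camera("wrist");cv2.imwrite("pics/w1.png",d["image"][:,:,::-1]);np.savez("w1.npz",**d)
v,u=np.mgrid[0:480,0:640];W=world(d,u,v,z=d["z_map"])
m=(W[...,2]>.113)&(W[...,2]<.13)&(np.hypot(W[...,0]-.561,W[...,1]-.204)<.035)&(d["z_map"]>0)
P=W[m];print(m.sum(),P.mean(0).round(4),np.median(P[:,2]),cv2.minAreaRect((P[:,:2]*1000).astype(np.float32)))
print("c",u[m].mean(),v[m].mean())
```

```text
[-11.8  26.7 -16.8  90.4   8.3  64.1  81.5] [0.55980931 0.20592661 0.25334398]
1024 [0.5552 0.2002 0.1218] 0.12208088293904706 ((556.27734375, 200.49761962890625), (35.5900764465332, 13.967649459838867), 23.528989791870117)
c 311.5439453125 224.4306640625
```

View pics/w1.png

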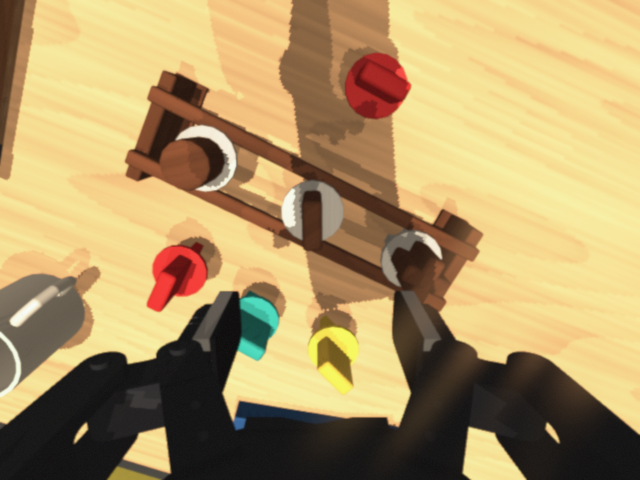

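Call:
step_arm(increments=[{"grip":60,"dp":[0.06,-0.07,0.6],"twist":0},{"grip":60,"dp":[0.06,-0.07,1.2],"twist":0},{"grip":60,"dp":[0.06,-0.07,1.7],"twist":0},{"grip":60,"dp":[0.06,-0.07,2.0],"twist":0},{"grip":60,"dp":[0.06,-0.07,2.0],"twist":0},{"grip":60,"dp":[0.06,-0.07,2.0],"twist":0}])

```text
clock: 3.35
tool_pos: [0.5585, 0.2035, 0.1741]
orientation: [[-0.926, -0.377, 0.0], [-0.377, 0.926, 0.001], [-0.001, 0.001, -1.0]]
contact_force: [-0.2, -0.4, 1.1]
grip_width: 0.06
```

Run:
```python
from bench import robot,cams
import cv2,numpy as np
from h import *
s=robot.observe();print(np.round(s["q"],1),s["tool_pos"])
d=cams.read_camera("wrist");cv2.imwrite("pics/w2.png",d["image"][:,:,::-1]);np.savez("w2.npz",**d)
v,u=np.mgrid[0:480,0:640];W=world(d,u,v,z=d["z_map"])
m=(W[...,2]>.113)&(W[...,2]<.13)&(np.hypot(W[...,0]-.561,W[...,1]-.204)<.035)&(d["z_map"]>0)
P=W[m];print(m.sum(),P.mean(0).round(4),np.median(P[:,2]),cv2.minAreaRect((P[:,:2]*1000).astype(np.float32)))
R=s["orientation"];p=s["tool_pos"]
c=np.r_[np.array(cv2.minAreaRect((P[:,:2]*1000).astype(np.float32))[0])/1000,.12]
print("head in tool",((c-p)@R).round(4))
# finger points in tool frame
Q=(W-p)@R
for sgn in(1,-1):
    k=(d["z_map"]>0)&(Q[...,2]>.0)&(Q[...,2]<.03)&(sgn*Q[...,1]>.02)&(sgn*Q[...,1]<.06)&(abs(Q[...,0])<.03)
    q=Q[k];print(sgn,k.sum(),q.min(0).round(4),q.max(0).round(4),q.mean(0).round(4)) if k.any() else print("none")
```

```text
[-12.2  30.7 -16.   97.1  10.   53.5  80.1] [0.55851047 0.20350527 0.17408698]
2004 [0.5546 0.2    0.1217] 0.12202736560954922 ((556.1046752929688, 200.63189697265625), (35.79985427856445, 13.834324836730957), 22.845354080200195)
head in tool [ 0.0033 -0.0018  0.0541]
1 888 [-0.0101  0.0293  0.    ] [0.0133 0.0435 0.0157] [0.0059 0.0324 0.0062]
-1 881 [-0.0096 -0.0439  0.    ] [ 0.0131 -0.0299  0.0161] [ 0.0058 -0.0329  0.0062]
```

View pics/w2.png

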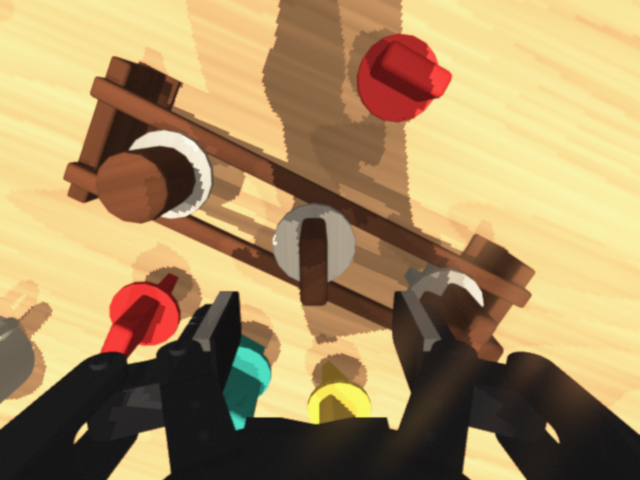

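Call:
step_arm(increments=[{"grip":60,"dp":[0.04,-0.04,0.5],"twist":0},{"grip":60,"dp":[0.04,-0.04,1.0],"twist":0},{"grip":60,"dp":[0.04,-0.04,1.4],"twist":0},{"grip":60,"dp":[0.04,-0.04,1.75],"twist":0},{"grip":60,"dp":[0.04,-0.04,1.75],"twist":0},{"grip":60,"dp":[0.04,-0.04,1.75],"twist":0},{"grip":60,"dp":[0.04,-0.04,1.75],"twist":0}])

```text
clock: 4.1
tool_pos: [0.5588, 0.2019, 0.1059]
orientation: [[-0.926, -0.376, 0.003], [-0.376, 0.926, 0.002], [-0.004, 0.001, -1.0]]
contact_force: [-0.3, 0.1, 0.4]
grip_width: 0.06
```

Call:
step_arm(increments=[{"grip":25,"dp":[0,0,0],"twist":0},{"grip":20,"dp":[0,0,0],"twist":0},{"grip":15,"dp":[0,0,0],"twist":0},{"grip":8,"dp":[0,0,0],"twist":0},{"grip":4,"dp":[0,0,0],"twist":0},{"grip":4,"dp":[0,0,0],"twist":0},{"grip":4,"dp":[0,0,0],"twist":0},{"grip":4,"dp":[0,0,0],"twist":0}])

```text
clock: 4.9
tool_pos: [0.559, 0.202, 0.1063]
orientation: [[-0.926, -0.376, 0.004], [-0.376, 0.926, 0.002], [-0.004, 0.001, -1.0]]
contact_force: [-0.1, -0.1, 5.6]
grip_width: 0.013
```

Call:
step_arm(increments=[{"grip":4,"dp":[0,0,-0.3],"twist":0},{"grip":4,"dp":[0,0,-0.7],"twist":0},{"grip":4,"dp":[0,0,-1.2],"twist":0},{"grip":4,"dp":[0,0,-1.7],"twist":0},{"grip":4,"dp":[0,0,-2.2],"twist":0},{"grip":4,"dp":[0,0,-2.7],"twist":0},{"grip":4,"dp":[0,0,-3.1],"twist":0},{"grip":4,"dp":[0,0,-3.4],"twist":0},{"grip":4,"dp":[0,0,-3.4],"twist":0},{"grip":4,"dp":[0,0,-3.4],"twist":0}])

```text
clock: 5.9
tool_pos: [0.5582, 0.2015, 0.242]
orientation: [[-0.926, -0.376, 0.003], [-0.376, 0.926, 0.002], [-0.004, 0.001, -1.0]]
contact_force: [0.1, 0.3, -2.4]
grip_width: 0.0132
```

Run:
```python
from bench import robot,cams
import cv2,numpy as np
s=robot.observe();print(np.round(s["q"],1),s["tool_pos"],s["grip_width"],s["contact_force"])
for n in("wrist","scene"):
    d=cams.read_camera(n);cv2.imwrite(f"pics/{n}3.png",d["image"][:,:,::-1]);np.savez(f"{n}3.npz",**d)
```

```text
[-11.4  26.9 -16.8  92.1   8.5  62.   81.7] [0.55819643 0.20149751 0.24197577] 0.013157929314798148 [ 0.118427    0.30563751 -2.40642401]
```

View pics/scene3.png

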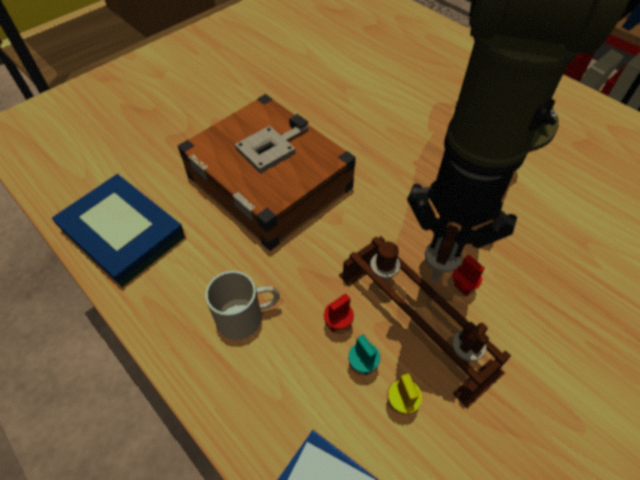

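View pics/wrist3.png

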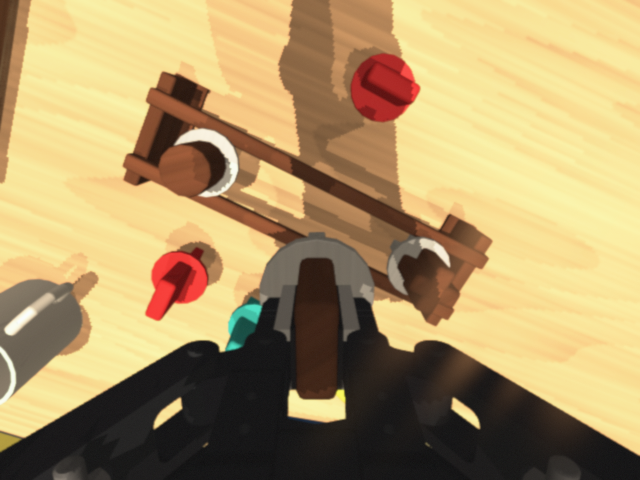

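Call:
step_arm(increments=[{"grip":4,"dp":[0.1,-0.34,0],"twist":0.15},{"grip":4,"dp":[0.3,-1.0,0],"twist":0.4},{"grip":4,"dp":[0.5,-1.7,0],"twist":0.7},{"grip":4,"dp":[0.7,-2.4,0],"twist":1.0},{"grip":4,"dp":[0.92,-3.1,0],"twist":1.3},{"grip":4,"dp":[1.12,-3.8,0],"twist":1.6},{"grip":4,"dp":[1.33,-4.5,0],"twist":1.9},{"grip":4,"dp":[1.54,-5.2,0],"twist":2.2},{"grip":4,"dp":[1.75,-5.9,0],"twist":2.5},{"grip":4,"dp":[1.95,-6.6,0],"twist":2.8},{"grip":4,"dp":[2.16,-7.3,0],"twist":3.1},{"grip":4,"dp":[2.37,-8.0,0],"twist":3.4},{"grip":4,"dp":[2.58,-8.7,0],"twist":3.7},{"grip":4,"dp":[2.78,-9.4,0],"twist":4.0},{"grip":4,"dp":[2.93,-9.9,0],"twist":4.2},{"grip":4,"dp":[3.03,-10.24,0],"twist":4.27},{"grip":4,"dp":[3.03,-10.24,0],"twist":4.27},{"grip":4,"dp":[3.03,-10.24,0],"twist":4.27},{"grip":4,"dp":[3.03,-10.24,0],"twist":4.27}])

```text
clock: 7.9
tool_pos: [0.6002, -0.2217, 0.2407]
orientation: [[-0.998, 0.058, 0.002], [0.058, 0.998, 0.003], [-0.002, 0.003, -1.0]]
contact_force: [-0.7, 0.4, -1.8]
grip_width: 0.0135
```

Run:
```python
from bench import robot,cams
import cv2,numpy as np
from h import *
s=robot.observe();print(np.round(s["q"],1),s["tool_pos"],s["grip_width"],s["contact_force"])
d=cams.read_camera("wrist");cv2.imwrite("pics/w4.png",d["image"][:,:,::-1]);np.savez("w4.npz",**d)
print("cam in tool",((-d["R"].T@d["t"]-s["tool_pos"])@s["orientation"]).round(4))
v,u=np.mgrid[0:480,0:640];W=world(d,u,v,z=d["z_map"]);Q=(W-s["tool_pos"])@s["orientation"]
ok=d["z_map"]>0
m=ok&(abs(W[...,2]-.104)<.006)&(np.hypot(W[...,0]-.533,W[...,1]+.224)<.075)
m=cv2.morphologyEx(m.astype(np.uint8),cv2.MORPH_OPEN,np.ones((25,25)))>0
print("plate",m.sum(),np.median(W[m][:,2]),cv2.minAreaRect((W[m][:,:2]*1000).astype(np.float32)))
h=ok&(W[...,2]<.095)&(np.hypot(W[...,0]-.533,W[...,1]+.224)<.03)
h=cv2.morphologyEx(h.astype(np.uint8),cv2.MORPH_OPEN,np.ones((3,3)))>0
P=world(d,u[h],v[h],Z=np.array(.1));print("hole",h.sum(),cv2.minAreaRect((P[:,:2]*1000).astype(np.float32)))
k=ok&(Q[...,2]>-.022)&(Q[...,2]<-.015)&(abs(Q[...,1])<.012)&(abs(Q[...,0])<.03)
print("head top tool",k.sum(),cv2.minAreaRect((Q[k][:,:2]*1000).astype(np.float32)),Q[k].min(0),Q[k].max(0))
```

```text
[ 22.4  30.6  -7.   84.7   3.7  64.8 101.4] [ 0.60015537 -0.22167225  0.24069636] 0.013500629109383062 [-0.71609558  0.37191878 -1.82446076]
cam in tool [ 0.0735 -0.0009 -0.122 ]
plate 9967 0.10529345511745365 ((525.403564453125, -224.53866577148438), (83.72264099121094, 99.57231903076172), 85.96867370605469)
hole 1568 ((533.0718994140625, -224.83523559570312), (16.42862892150879, 38.97459411621094), 85.72576141357422)
head top tool 4434 ((3.01068115234375, 1.0820732116699219), (23.769290924072266, 35.26763153076172), 83.60895538330078) [-0.0146894  -0.01198548 -0.02199646] [ 0.02039571  0.0119637  -0.01500176]
```

View pics/w4.png

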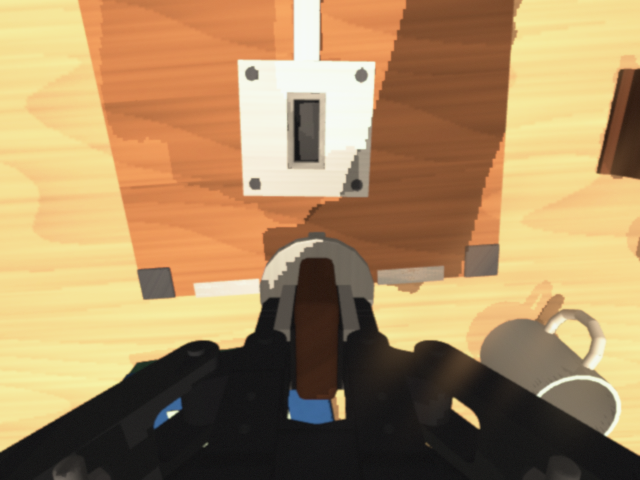

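Call:
step_arm(increments=[{"grip":4,"dp":[0.4,-0.04,0],"twist":0.1},{"grip":4,"dp":[0.9,-0.1,0],"twist":0.1},{"grip":4,"dp":[1.3,-0.16,0.2],"twist":0.1},{"grip":4,"dp":[1.6,-0.17,0.6],"twist":0.1},{"grip":4,"dp":[1.62,-0.17,1.0],"twist":0.1},{"grip":4,"dp":[1.62,-0.17,1.0],"twist":0.1},{"grip":4,"dp":[1.62,-0.17,1.0],"twist":0.1},{"grip":4,"dp":[1.62,-0.17,1.0],"twist":0.1}])

```text
clock: 8.75
tool_pos: [0.5361, -0.2243, 0.2016]
orientation: [[-0.998, 0.068, 0.004], [0.068, 0.998, 0.002], [-0.004, 0.003, -1.0]]
contact_force: [-0.9, -1.1, -1.6]
grip_width: 0.0133
```

Run:
```python
from bench import robot,cams
import cv2,numpy as np
s=robot.observe();print(np.round(s["q"],1),s["tool_pos"],s["contact_force"])
d=cams.read_camera("scene");np.savez("s5.npz",**d)
cv2.imwrite("pics/s5.png",cv2.resize(d["image"][60:210,170:370,::-1],None,fx=4,fy=4,interpolation=cv2.INTER_CUBIC))
d=cams.read_camera("wrist");cv2.imwrite("pics/w5.png",d["image"][:,:,::-1])
```

```text
[ 24.9  27.5  -6.9  97.3   3.6  55.2 102.9] [ 0.53611926 -0.22429533  0.2015838 ] [-0.91598897 -1.11110776 -1.61711016]
```

View pics/s5.png

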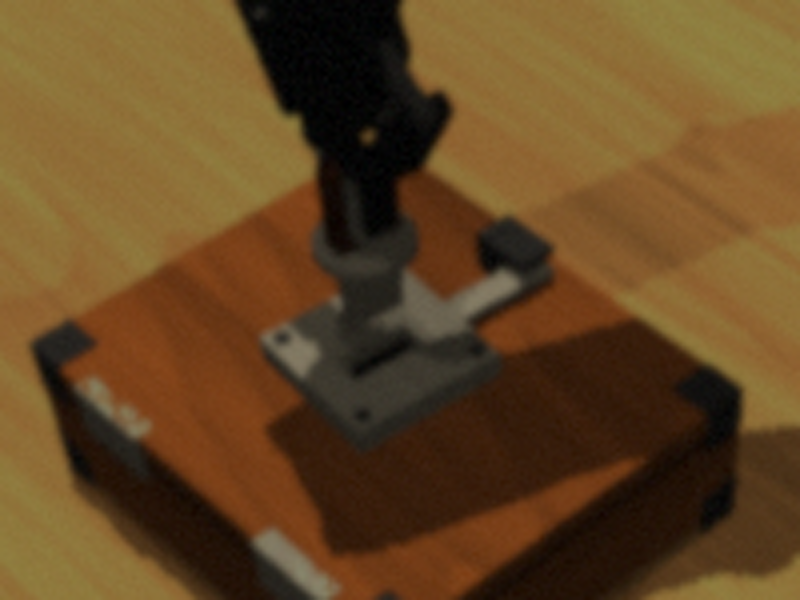

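View pics/w5.png

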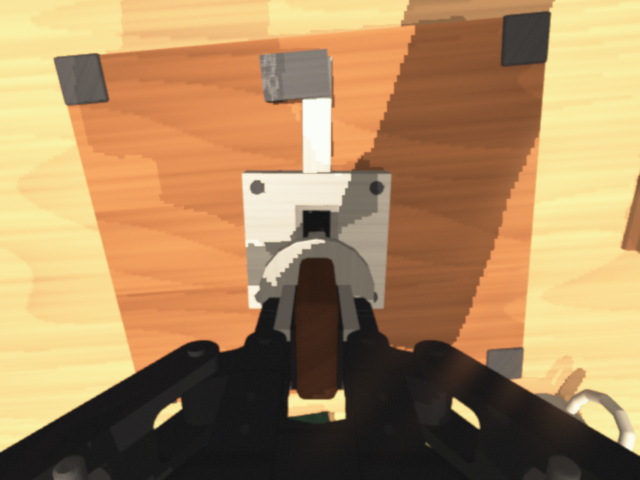

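Call:
step_arm(increments=[{"grip":4,"dp":[0.02,0,0.2],"twist":0},{"grip":4,"dp":[0.02,0,0.4],"twist":0},{"grip":4,"dp":[0.02,0,0.6],"twist":0},{"grip":4,"dp":[0.02,0,0.8],"twist":0},{"grip":4,"dp":[0.02,0,0.8],"twist":0}])

```text
clock: 9.35
tool_pos: [0.5344, -0.2242, 0.1678]
orientation: [[-0.998, 0.068, 0.001], [0.068, 0.998, 0.003], [-0.001, 0.003, -1.0]]
contact_force: [0.6, -0.2, -2.1]
grip_width: 0.0134
```

Call:
step_arm(increments=[{"grip":4,"dp":[0,0,0.2],"twist":0},{"grip":4,"dp":[0,0,0.4],"twist":0},{"grip":4,"dp":[0,0,0.6],"twist":0},{"grip":4,"dp":[0,0,0.68],"twist":0},{"grip":4,"dp":[0,0,0.72],"twist":0},{"grip":4,"dp":[0,0,0.72],"twist":0},{"grip":4,"dp":[0,0,0.72],"twist":0}])

```text
clock: 10.05
tool_pos: [0.534, -0.2238, 0.1403]
orientation: [[-0.998, 0.068, 0.001], [0.068, 0.998, 0.003], [-0.001, 0.003, -1.0]]
contact_force: [-5.9, 2.0, 12.5]
grip_width: 0.0135
```

Call:
step_arm(increments=[{"grip":4,"dp":[0,0,0],"twist":0.5},{"grip":4,"dp":[0,0,0],"twist":1.0},{"grip":4,"dp":[0,0,0],"twist":1.5},{"grip":4,"dp":[0,0,0],"twist":2.0},{"grip":4,"dp":[0,0,0],"twist":2.5},{"grip":4,"dp":[0,0,0],"twist":3.0},{"grip":4,"dp":[0,0,0],"twist":3.5},{"grip":4,"dp":[0,0,0],"twist":4.0},{"grip":4,"dp":[0,0,0],"twist":4.5},{"grip":4,"dp":[0,0,0],"twist":5.0},{"grip":4,"dp":[0,0,0],"twist":5.0}])

```text
clock: 11.15
tool_pos: [0.5338, -0.2244, 0.1404]
orientation: [[-0.829, 0.559, 0.001], [0.559, 0.829, 0.002], [0.001, 0.002, -1.0]]
contact_force: [-1.8, -2.0, 1.1]
grip_width: 0.0133
```

Run:
```python
from bench import robot,cams
import cv2,numpy as np
s=robot.observe();print(np.round(s["q"],1),s["tool_pos"],s["contact_force"],s["ft_torque"])
d=cams.read_camera("wrist");cv2.imwrite("pics/w6.png",d["image"][:,:,::-1])
```

```text
[ 19.   31.2   2.2 101.9  -1.7  46.9  78.1] [ 0.53379014 -0.22442809  0.14040573] [-1.7765634  -1.95580456  1.0563401 ] [-0.5046622   0.29711197 -0.01896778]
```

View pics/w6.png

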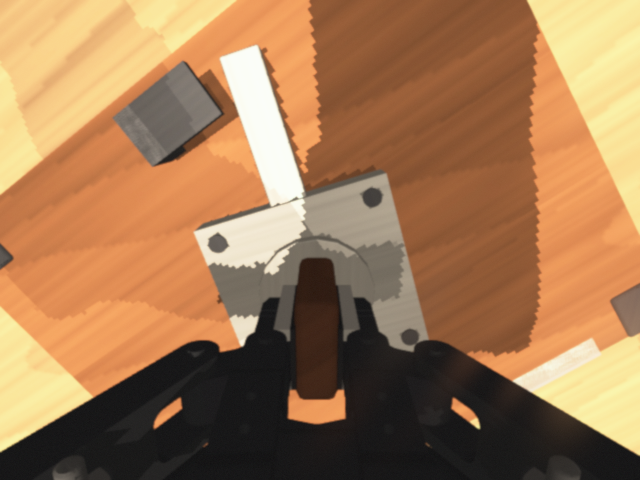

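The plate is following: the tongue at (250,110) has swung off the block at (170,115) and lags the key by about 15°, as expected. The collar lies flat. I'll continue turning.

Call:
step_arm(increments=[{"grip":4,"dp":[0,0,0],"twist":0.5},{"grip":4,"dp":[0,0,0],"twist":1.0},{"grip":4,"dp":[0,0,0],"twist":1.5},{"grip":4,"dp":[0,0,0],"twist":2.0},{"grip":4,"dp":[0,0,0],"twist":2.5},{"grip":4,"dp":[0,0,0],"twist":3.0},{"grip":4,"dp":[0,0,0],"twist":3.5},{"grip":4,"dp":[0,0,0],"twist":4.0},{"grip":4,"dp":[0,0,0],"twist":4.5},{"grip":4,"dp":[0,0,0],"twist":5.0},{"grip":4,"dp":[0,0,0],"twist":5.5},{"grip":4,"dp":[0,0,0],"twist":6.0},{"grip":4,"dp":[0,0,0],"twist":6.3},{"grip":4,"dp":[0,0,0],"twist":6.3}])

```text
clock: 12.6
tool_pos: [0.5337, -0.2242, 0.1404]
orientation: [[-0.315, 0.949, 0.001], [0.949, 0.315, 0.002], [0.002, 0.001, -1.0]]
contact_force: [-1.4, -0.4, 1.1]
grip_width: 0.0135
```

Run:
```python
from bench import robot,cams
import cv2,numpy as np
s=robot.observe();print(np.round(s["q"],1),s["tool_pos"],s["contact_force"],s["ft_torque"])
d=cams.read_camera("wrist");cv2.imwrite("pics/w7.png",d["image"][:,:,::-1])
```

```text
[ 12.   31.9  13.1 102.   -9.6  47.3  48.1] [ 0.53372604 -0.22421808  0.14041677] [-1.39750145 -0.37322491  1.08771688] [-0.04745329  0.3662349   0.05233524]
```

View pics/w7.png

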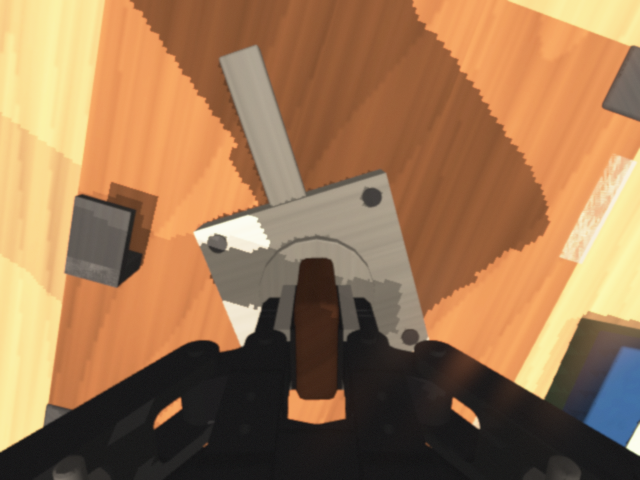

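Key yaw is -71.6° and the lag is unchanged, so the plate is at about -56°. A few more degrees should reach the stop.

Call:
step_arm(increments=[{"grip":4,"dp":[0,0,0],"twist":0.3},{"grip":4,"dp":[0,0,0],"twist":0.6},{"grip":4,"dp":[0,0,0],"twist":0.9},{"grip":4,"dp":[0,0,0],"twist":1.1},{"grip":4,"dp":[0,0,0],"twist":1.1}])

```text
clock: 13.15
tool_pos: [0.5338, -0.2241, 0.1404]
orientation: [[-0.204, 0.979, 0.0], [0.979, 0.204, 0.002], [0.002, 0.001, -1.0]]
contact_force: [-1.5, 1.2, 0.9]
grip_width: 0.0131
```

Run:
```python
from bench import robot,cams
import cv2,numpy as np
s=robot.observe();R=s["orientation"];print(np.degrees(np.arctan2(R[1,1],R[0,1]))-90,s["tool_pos"],s["contact_force"],s["ft_torque"])
d=cams.read_camera("wrist");cv2.imwrite("pics/w8.png",d["image"][:,:,::-1])
```

```text
-78.20949352022677 [ 0.53375057 -0.22413338  0.14041382] [-1.48981772  1.21465625  0.90661074] [-0.05066882  0.3134255   0.2927619 ]
```

View pics/w8.png

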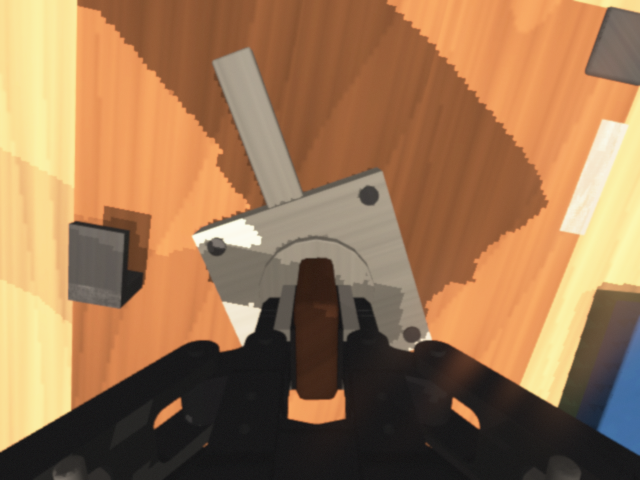

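Moment about z jumped from 0.05 to 0.29 N·m and the lag has grown, so the lock is at its stop. I'll relieve the twist slightly, open and retreat.

Call:
step_arm(increments=[{"grip":4,"dp":[0,0,0],"twist":-0.3},{"grip":4,"dp":[0,0,0],"twist":-0.4},{"grip":10,"dp":[0,0,0],"twist":-0.4},{"grip":16,"dp":[0,0,0],"twist":-0.4},{"grip":25,"dp":[0,0,0],"twist":-0.4},{"grip":40,"dp":[0,0,0],"twist":-0.4},{"grip":50,"dp":[0,0,0],"twist":-0.4},{"grip":50,"dp":[0,0,0],"twist":-0.4},{"grip":50,"dp":[0,0,0],"twist":-0.4}])

```text
clock: 14.1
tool_pos: [0.5338, -0.2241, 0.1405]
orientation: [[-0.246, 0.969, 0.001], [0.969, 0.246, 0.002], [0.002, 0.001, -1.0]]
contact_force: [-0.6, 0.2, 0.1]
grip_width: 0.0501
```

Call:
step_arm(increments=[{"grip":50,"dp":[0,0,-0.3],"twist":0},{"grip":50,"dp":[0,0,-0.7],"twist":0},{"grip":50,"dp":[0,0,-1.2],"twist":0},{"grip":50,"dp":[0,0,-1.8],"twist":0},{"grip":50,"dp":[0,0,-2.4],"twist":0},{"grip":50,"dp":[0,0,-2.8],"twist":0},{"grip":50,"dp":[-0.5,0,-3.0],"twist":0},{"grip":50,"dp":[-1.0,0,-3.0],"twist":0},{"grip":50,"dp":[-1.0,0,-3.0],"twist":0},{"grip":50,"dp":[-1.0,0,-3.0],"twist":0}])

```text
clock: 15.1
tool_pos: [0.5433, -0.2632, 0.2608]
orientation: [[-0.245, 0.97, 0.001], [0.97, 0.245, 0.002], [0.002, 0.001, -1.0]]
contact_force: [-0.1, 0.5, -0.6]
grip_width: 0.0497
```

Run:
```python
from bench import robot,cams
import cv2,numpy as np
from h import *
s=robot.observe();print(s["clock"],s["tool_pos"],s["contact_force"])
d=cams.read_camera("wrist");cv2.imwrite("pics/w9.png",d["image"][:,:,::-1])
v,u=np.mgrid[0:480,0:640];W=world(d,u,v,z=d["z_map"]);ok=d["z_map"]>0
m=ok&(abs(W[...,2]-.155)<.008)&(np.hypot(W[...,0]-.533,W[...,1]+.224)<.04)
print("head top",np.median(W[m][:,2]),cv2.minAreaRect((W[m][:,:2]*1000).astype(np.float32)))
m=ok&(abs(W[...,2]-.111)<.004)&(np.hypot(W[...,0]-.533,W[...,1]+.224)<.035);print("collar top",np.median(W[m][:,2]))
m=ok&(abs(W[...,2]-.103)<.004)&(np.hypot(W[...,0]-.533,W[...,1]+.224)<.065)
m=cv2.morphologyEx(m.astype(np.uint8),cv2.MORPH_OPEN,np.ones((3,3)))>0
d=cams.read_camera("scene");cv2.imwrite("pics/s9.png",d["image"][:,:,::-1])
d=cams.read_camera("top");cv2.imwrite("pics/t9.png",cv2.resize(d["image"][120:340,290:520,::-1],None,fx=2.6,fy=2.6))
```

```text
15.1 [ 0.5433438  -0.26321163  0.26077836] [-0.09376808  0.46686885 -0.56576985]
head top 0.15611012885902667 ((532.1879272460938, -223.79856872558594), (13.723668098449707, 35.752254486083984), 14.705726623535156)
collar top 0.11139086608268914
```

View pics/w9.png

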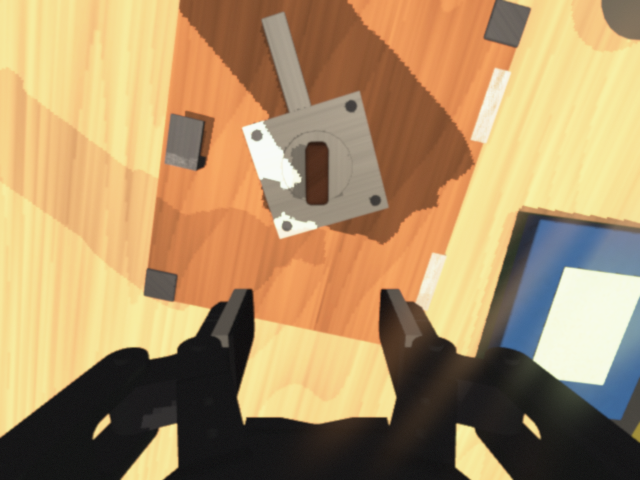

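View pics/s9.png

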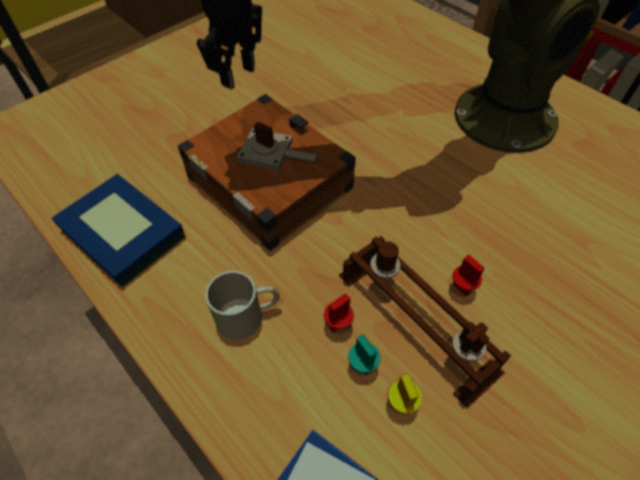

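The key stands free and upright, with its head at wrist (317,173). The plate is turned about 60°, and the mug is still at scene (237,305).

```bash
python3 -c "
from bench import order
print(order.finish_job())"
```

```text
the job is handed in; nothing more can be done
None
```

I took the dark wooden flat key from the middle of the rack and pushed it fully home in the lock. I then turned it clockwise to the stop, released it and backed the arm away. The job was handed in at about 15 s of the 64 s allowed; `finish_job()` gives no verdict.

**Last checks:**
- **Key seated:** the collar lies flat on the plate. The head centre is about 28.5 mm above the plate's face and within about 2 mm of the keyhole. It looks upright in the pictures.
- **Lock turned:** the plate is at about 60° (1.05 rad), judged from the pictures. The twisting moment jumped from 0.05 to 0.29 N·m at the end, which fits the lock reaching its stop.
- **Arm clear:** the contact force read about 0.7 N, near zero, and the fingers are well clear of the key.
- **Mug:** it shows at the same spot in the scene picture as at the start; I did not measure its position again.

**One disagreement:** the top and wrist cameras differed by 4–6 mm on where the key was. I resolved it against the finger positions seen in the wrist picture, and the key went in without catching.

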